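# Third hand at the soldering board

### The arm

A 6-joint arm with a two-finger parallel gripper is mounted at the origin on the work surface. World frame = base frame: x ahead of the robot, y to its left, z up, the work surface at z = 0. Lengths are in m, angles in rad, forces in N, time in s.
With the tool pointing down it reaches from about 0.25 to 0.725 m from the base axis. Payload 4 kg.
Tool frame: the origin (TCP) lies at the very end of the fingers, on their centre line; the grasp point (between the pads) lies 19 mm behind it; z points along the fingers, y is the line along which they close (so a half turn about z gives the same grasp; the last joint's range is limited). The gripper opens to 85 mm and grips with 20 to 120 N. Pads are 22 mm wide; open, the fingers measure 114 mm over their backs; the gripper's body (76 mm by 85 mm) begins 54 mm behind the grasp point. The pads swing forward as they close: fully open they stand 13 mm farther back than shut.
Start: joints at [1.319, 0.241, 0.005, 1.335, 0, 1.571], TCP at [0.125, 0.484, 0.231] pointing down, gripper open.
Joint ranges: [-2.72, 2.72], [-1.05, 1.87], [-1.09, 1.28], [-1.99, 2.15], [-1.42, 1.44], [-3.14, 3.14]. Speed limits (rad/s): [2.79, 2.79, 3.14, 3.14, 3.14, 3.14].

### API

Orientations are given as a unit quaternion [x, y, z, w].
In Python, from workcell import * gives the robot as it stands. The module is installed in compiled form; this text tells all that it offers.
- The arm moves only by the tool send_rows, never from a script. Its argument "steps" is text: rows parted by semicolons, each of 7 numbers parted by spaces: the opening, from -1 (shut) to 1 (fully open), then the shift along the world's x, y, z in m, then the turn, a rotation vector about the world's x, y, z in rad. A call has exactly 5 rows; each row shifts and turns the commanded pose from where the row before left it; what a row does not reach is not made up. A row lasts 1/12 s, in which the tool goes at most 41.7 mm and 7.16 degrees, less where a joint would pass 70% of its speed; a pose out of reach is approached as far as the arm can. A call is refused whole if a number of a shift passes 0.0417 or a number of a turn 0.125, either way. A call with a gripper value outside its range is refused whole. The fingers move at their own pace and stop on an object; the grip force is fixed at half the most. Time passes only in rows, so rows that do not move let the fingers close, or fill a call up. It gives the time, the measured TCP pose, the force, the opening and the grip force at its end, in the units of the state.
- get_obs(): the state, without advancing time (a new reading comes with each control period).
- camera(name): name is "side" or "top"; returns a dict with "frame" (420x560x3 uint8, red, green, blue), "range_z" (420x560 float32, m along the optical axis (not along the pixel's ray), 0 where there is no reading), "camera_matrix" (3x3 intrinsics, pixels), "extrinsics" (4x4, takes a point from world to camera coordinates). Camera axes: x right, y down, z forward; pixel columns grow to the right and rows downward; lengths in m; the calibration is good to about 2 mm. A picture is of the moment at which its call begins.
- job_done(): hands the job in; it is judged then, once.
The state is a dict: "clock": time; "joint_pos": joint angles; "joint_vel": joint speeds; "tau": joint torques, N m; "eef_pos": TCP position; "tool_rot": TCP orientation; "ft_force": force on the tool from outside, world axes, zero at the start; "ft_torque": the same for the moment, N m; "grip_width": finger opening in m; "grasp_force": force on a finger pad.
Only numpy, scipy, OpenCV 4.12 (cv2) and the standard library are available. Lean on these libraries where they do the work, as an engineer would, in place of code of your own. Each camera call takes 0.05 s, during which the arm holds its last target. There are 200 camera calls.

### The job

Be my third hand while I solder the brass bar to the copper plate: take the soldering pick (square wooden handle) from the tool rack and dip its tip well into the open dish of anti-flux so that it will not stick to the joint. Then, touching the bar with nothing but the pick, gently slide it across the plate until its long side lies flush along the steel fence, with neither end over the ends of the plate. Keep it pressed against the fence with a steady push of about 5 newtons and finish while still holding it like that, leaving everything else on the bench undisturbed.

Things in the scene. Friction and masses are not known exactly. Their poses are not given: they have to be found in the camera images.
- pick: Soldering pick, upright in one of the rack's three holes. Handle: pale wood, square 16 x 16 mm, 85 mm long; origin at the centre of its lower end, z up along it, x and y square to its flats. Below the origin a 10 mm ferrule (dia 10) and an 80 mm wire. About 60 g. The handle's lower 12 mm sit in a loose square hole (about 2 mm play): lift it straight up 105 mm or more to clear the rack.
- pick_wire: The pick's springy wire, 80 mm long, dia 2.6 mm, ending in a 5 mm ball. Origin at its upper end where it leaves the ferrule, z along it upwards. It bends to any side like a spring: as if hinged at the ferrule, so that pushing the ball sideways needs about 0.6 N per mm and it springs back when unloaded; along its length it is stiff. Polished and slippery (friction about 0.25).
- pick_tip (a point): Centre of the 5 mm ball at the wire's end, 87.5 mm below the handle's lower end.
- rack: Fixed wooden tool rack, 70 x 170 mm, 120 mm high, origin under its centre, long side along its y. Three square holes in its top at y = -50, 0 and +50 mm hold the pick, a file and a burnisher in any order; their handles' lower ends sit 108 mm above the bench, their tops 174 to 193 mm: carry the wire over or round the neighbours.
- dish: Open white ceramic dish of anti-flux (nothing solid inside), rim dia 64 mm, 32 mm high, 4 mm wall, loose, about 140 g; origin under its centre.
- dish_rim (a point): Centre of the dish's mouth, at rim height. Well dipped means the ball is at least 10 mm below the rim, inside; the inner floor is about 27 mm below the rim.
- jig: Fixed soldering board: pale ceramic slab 180 x 170 x 15 mm, origin under its centre. On it a pinned copper plate, 85 mm along x, 110 mm along y, 2 mm thick, its top 17 mm above the bench, reaching from x = -40 to x = +45 mm, where the fence stands. Pins beside the plate stand 9 mm above the plate's top at most. The jig's +x points to the fence.
- fence: Steel angle fixed on the soldering board along the plate's edge, 130 mm long (its y), 25 mm high above the board, so 23 mm above the plate's top. Its flat face looks to its -x, towards the plate.
- fence_face (a point): Middle of the fence's flat face, at the height of the copper plate's top; x points into the fence (the direction to push), y runs along the fence, z up.
- bar: Loose brass bar lying on the copper plate, 10 mm wide (its x), 70 mm long (its y), 10 mm high, about 60 g (40 to 85); origin at the centre of its underside. It is light: sliding it on the plate takes under 1 N. Flush at the fence its origin is 5 mm in front of the face; its ends stay over the plate while its centre is within 20 mm of the fence's middle.
- file: Needle file with a round waisted black handle, upright in the rack. Leave alone; origin at the handle's lower end.
- burnisher: Burnisher with a round dark wooden handle, upright in the rack. Leave alone; origin at the handle's lower end.
- jar: Closed white jar, dia 52 mm, 50 mm high, loose. It and the dish may stand in each other's place. Leave alone; origin under its centre.
- disc_cutter: Steel disc-cutting die, dia 90 mm, about 65 mm high with its lever, loose. Leave alone; origin under its centre.
- mallet: Rawhide mallet lying on its side, 270 mm long, head 48 mm across. Leave alone; origin under the middle of its length.
- blank: Flat aluminium blank, 100 x 32 x 4 mm, lying on the bench. Leave alone; origin under its centre.
- marker: Marker pen, 140 mm long, 14 mm dia, lying on the bench. Leave alone; origin under its middle.
Things that resemble listed ones, but are neither listed nor needed, are in the scene too. Of the things that look like the dish, the larger one is meant.

How it is judged:
On the way, in this order (a step that is already met when the one before it is completed fails the run):
1. the pick is lifted clear out of the rack (height (world z) of pick_tip above 0.122 m), for 0.1 s.
2. the pick's tip is dipped in the dish, at least 10 mm below the rim (horizontal distance between pick_tip and dish_rim below 0.027 m and z of pick_tip in the frame of dish_rim below -0.01 m), for 0.1 s.
3. the tip is out of the dish again (z of pick_tip in the frame of dish_rim above 0.005 m), for 0.05 s.
4. the pick presses the bar flush against the fence (x of bar in the frame of fence_face between -0.0075 and -0.003 m and y of bar in the frame of fence_face between -0.02 and 0.02 m and z of bar in the frame of fence_face between -0.0025 and 0.0025 m and angle between the y axis of bar and the y axis of fence_face, either way round below 0.04 rad and angle between bar's own z axis and vertical below 0.06 rad and contact force between bar and fence between 2.5 and 8 N and contact force between pick_wire and bar above 2 N), for 0.5 s.
At the end, for the whole second after the job is handed in: The gripped pick, and nothing else, presses the bar against the fence with 2.5 to 8 N, steadily through the last second; the bar lies flat on the plate, its long side flush with the fence (within 2.5 mm and 0.04 rad), its centre within 20 mm of the fence's middle (all of step 4 and contact force between pick and the fingers above 3 N and contact force between each of the fingers, the arm and bar below 0.2 N and linear speed of bar below 0.01 m/s); the arm keeps its last pose, push and grip.
It fails at once if the bar is pushed against the fence with more than 15 N (contact force between bar and fence above 15 N).
It fails at once if the gripper or arm touches the bar (contact force between any of the fingers, the arm and bar above 0.5 N).
It fails at once if the file, burnisher, mallet or marker is moved more than 30 mm, or the dish, jar, disc cutter or blank more than 20 mm (distance of any of file, burnisher, mallet, marker from where it was at the start of the episode above 0.03 m or distance of any of dish, jar, disc_cutter, blank from where it was at the start of the episode above 0.02 m).
It also fails if it takes over 58 s, if anything falls off the work surface, if the arm or the gripper's body presses on something with over 40 N, if the wrist force passes 120 N, or if a joint passes its speed limit or range.

## Working session

There is one attempt and no reset: what is moved stays moved. The work goes in short steps, Python scripts to look and compute and a tool call to move; the robot and the scene stay as the last step left them, time stands still between calls to the robot, and variables do not carry over. Pictures are saved under pics/ and viewed, at most 10 in all, crops included, and the job is handed in when it is done.

Besides the shell and the picture viewer there is one more tool, called as name(argument=value, ...) on one line, values as JSON. send_rows: Moves the arm, as the interface text tells. Its arguments: {"type":"object","properties":{"steps":{"type":"string"}},"required":["steps"]}

```bash
mkdir -p pics
cat > h.py <<'E'
import numpy as np, cv2
from workcell import *
def grab(n):
    c=camera(n); np.savez(f'{n}.npz',**c); return c
def load(n): return dict(np.load(f'{n}.npz'))
def pts(c):
    z=c['range_z'].astype(float);K=c['camera_matrix'];E=c['extrinsics']
    v,u=np.mgrid[:z.shape[0],:z.shape[1]]
    P=np.stack([(u-K[0,2])/K[0,0]*z,(v-K[1,2])/K[1,1]*z,z],-1)
    W=(P-E[:3,3])@E[:3,:3]; W[z==0]=np.nan
    return W
def ray(c,u,v,h):
    K=c['camera_matrix'];E=c['extrinsics'];R=E[:3,:3];o=-R.T@E[:3,3]
    d=R.T@np.array([(u-K[0,2])/K[0,0],(v-K[1,2])/K[1,1],1]);return o+d*(h-o[2])/d[2]
def save(n,img): cv2.imwrite(f'pics/{n}.png',img[...,::-1])
E
python3 - <<'E'
from h import *
for n in('top','side'):
    c=grab(n); save(n,c['frame']);print(n,c['camera_matrix'].round(1).tolist(),c['extrinsics'].round(3).tolist())
o=get_obs();print(o)
E
```

```text
top [[492.6, 0.0, 278.2], [0.0, 492.6, 212.3], [0.0, 0.0, 1.0]] [[0.015, -1.0, -0.01, 0.075], [-0.985, -0.013, -0.172, 0.584], [0.171, 0.012, -0.985, 1.354], [0.0, 0.0, 0.0, 1.0]]
side [[419.8, 0.0, 279.4], [0.0, 419.8, 210.4], [0.0, 0.0, 1.0]] [[0.966, -0.256, 0.019, -0.536], [-0.123, -0.526, -0.842, 0.193], [0.225, 0.811, -0.539, 0.867], [0.0, 0.0, 0.0, 1.0]]
{'clock': 0.1, 'joint_pos': array([ 1.31899491e+00,  2.41322585e-01,  3.87795452e-03,  1.33521843e+00,
       -9.53564884e-06,  1.57079246e+00]), 'joint_vel': array([-0.00095938, -0.0008111 ,  0.0018726 ,  0.0001585 , -0.0005128 ,
        0.00021898]), 'tau': array([-3.34653862e-05, -3.73138475e+01,  2.53010434e+01,  1.08516309e-02,
       -3.62546234e-05, -2.25681170e-06]), 'eef_pos': array([0.12443683, 0.48368589, 0.23051676]), 'tool_rot': array([ 1.25566386e-01,  9.92084780e-01, -9.26576616e-04, -1.12472915e-04]), 'ft_force': array([ 0.2167884 ,  1.13935683, -0.29576085]), 'ft_torque': array([ 0.0218509 , -0.00126258,  0.00595624]), 'grasp_force': 0.0, 'grip_width': 0.08529913283042087}
```

View pics/top.png

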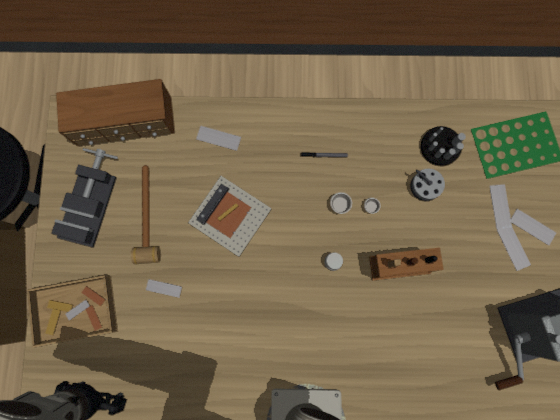

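View pics/side.png

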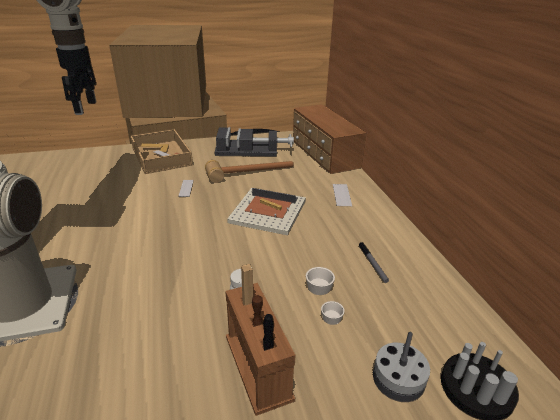

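The top view shows the jig at (230,216), with the dark fence on its upper left at (213,203) and the bar at (228,212). The larger dish is at (340,203), the small decoy dish at (371,205) and the closed jar at (334,261). The rack is at (407,262).

In the side view, these could be taken for the pick:
- The pale square handle at (247,285).
- The brown round burnisher at (258,308).
- The black file at (268,330).

I choose the pale square one and check it in a crop.

Run:
```python
from h import *
t=load('top')['frame'];s=load('side')['frame']
r=lambda im,x0,x1,y0,y1,W,H:cv2.resize(im[y0:y1,x0:x1],(W,H),interpolation=cv2.INTER_CUBIC)
save('crop',np.vstack([np.hstack([r(t,185,275,175,257,400,300),r(t,365,447,235,290,400,300)]),np.hstack([r(s,225,310,184,236,400,300),r(s,225,305,260,340,400,300)])]))
c=load('top');W=pts(c)
# coarse heights map
for n,(u,v) in dict(bar=(228,212),plate=(236,222),fence=(213,203),slab=(250,215),dish=(340,203),rim=(331,203),jar=(334,261),pick=(397,262),f=(431,259),b=(411,261),racktop=(421,262)).items(): print(n,W[v,u].round(4))
```

```text
bar [0.5853 0.2287 0.0306]
plate [0.5583 0.2059 0.018 ]
fence [0.6137 0.2751 0.0182]
slab [0.5802 0.1659 0.0135]
dish [ 0.6215 -0.0987  0.0035]
rim [ 0.6157 -0.0694  0.0312]
jar [ 0.4468 -0.0758  0.0468]
pick [ 0.4354 -0.2184  0.1949]
f [ 0.4461 -0.3107  0.171 ]
b [ 0.4406 -0.2608  0.1663]
racktop [ 0.4417 -0.2983  0.1232]
```

View pics/crop.png

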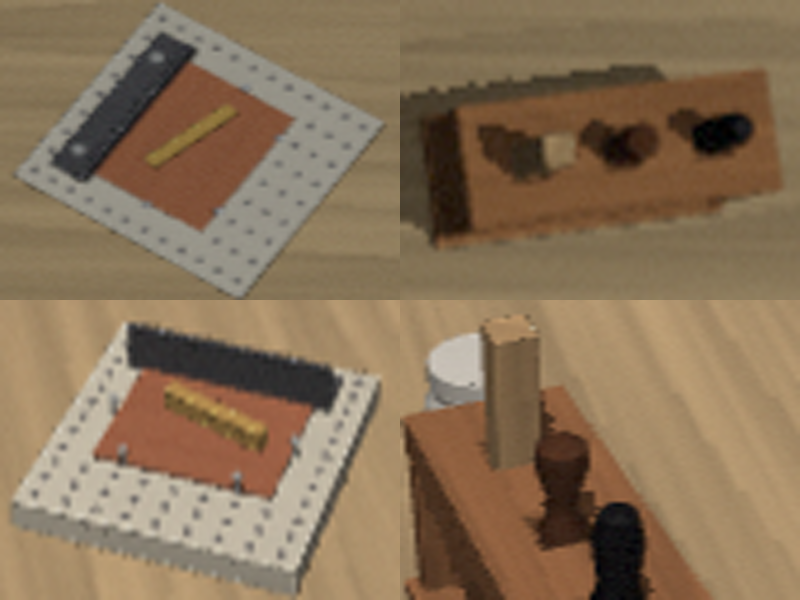

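The crop confirms the pick: a pale square handle in the left hole at +y, next to the round burnisher and the black file. It also shows the bar lying about 10° askew to the fence, on the copper plate.

```bash
cat > meas.py <<'E'
from h import *
def rect(c,mask,h,name):
    m=mask.astype(np.uint8); n,l,s,_=cv2.connectedComponentsWithStats(m)
    k=1+np.argmax(s[1:,4]); ys,xs=np.where(l==k)
    P=np.array([ray(c,u,v,h)[:2] for u,v in zip(xs,ys)],np.float32)
    (cx,cy),(w,hh),a=cv2.minAreaRect(P*1000)
    print(name,'n',len(P),'c',round(cx,1),round(cy,1),'size',round(w,1),round(hh,1),'ang',round(a,2),'mean',(P.mean(0)*1000).round(1));return P
if __name__=='__main__':
  for n in('top','side'):
    c=load(n);W=pts(c);f=cv2.cvtColor(c['frame'],cv2.COLOR_RGB2HSV).astype(int);H,S,V=f[...,0],f[...,1],f[...,2]
    near=lambda x,y,r:(np.hypot(W[...,0]-x,W[...,1]-y)<r)
    print('==',n)
    j=near(.585,.215,.14)
    print('hsv bar/plate',f[212,228],f[222,236]) if n=='top' else 0
    rect(c,j&(H>17)&(H<32)&(S>130)&(W[...,2]>.014),.027 if n=='top' else .022,'bar')
    rect(c,j&(H<15)&(S>100)&(W[...,2]>.010),.017,'plate')
    rect(c,j&(S<90)&(V<90)&(W[...,2]>.010),.040,'fence')
    rect(c,near(.585,.215,.16)&(W[...,2]>.010),.015,'slab')
    rect(c,near(.435,-.215,.03)&(W[...,2]>.18)&(W[...,2]<.21),.193,'picktop')
    r=near(.44,-.27,.13)&(abs(W[...,2]-.12)<.006);rect(c,r,.12,'racktop')
    rect(c,near(.62,-.09,.05)&(W[...,2]>.024),.032,'dishrim')
    rect(c,near(.447,-.076,.05)&(W[...,2]>.04),.05,'jar')
    Q=W[near(.435,-.215,.03)&(W[...,2]>.15)];print('pick cloud z max',np.nanpercentile(Q[:,2],[50,90,98]).round(4),'meanxy top',Q[Q[:,2]>.185][:,:2].mean(0).round(4))
    print('handle stations',[(z,Q[abs(Q[:,2]-z)<.006][:,:2].mean(0).round(4).tolist()) for z in(.15,.165,.18)])
E
python3 meas.py
```

```text
== top
hsv bar/plate [ 20 144 143] [ 10 139 127]
bar n 82 c 587.2 230.4 size 10.7 66.5 ang 39.78 mean [587.5 230.3]
plate n 960 c 581.1 229.8 size 85.9 107.7 ang 57.42 mean [580.1 229.6]
fence n 404 c 607.4 273.9 size 29.8 128.2 ang 57.23 mean [607.  274.3]
slab n 3477 c 577.5 224.3 size 183.0 169.9 ang 57.39 mean [577.6 225.5]
picktop n 47 c 435.5 -217.6 size 15.0 17.7 ang 0.83 mean [ 434.9 -218.5]
racktop n 1199 c 441.6 -268.8 size 60.2 172.0 ang 7.39 mean [ 441.2 -268. ]
dishrim n 126 c 616.8 -99.0 size 61.5 60.6 ang 44.77 mean [ 619. -101.]
jar n 215 c 448.0 -76.9 size 42.1 42.3 ang 89.89 mean [447.7 -76.8]
pick cloud z max [0.1924 0.1963 0.1985] meanxy top [ 0.4349 -0.2189]
handle stations [(0.15, [0.4311, -0.2149]), (0.165, [0.4325, -0.2129]), (0.18, [0.4345, -0.2119])]
== side
bar n 84 c 588.4 231.2 size 18.6 70.9 ang 39.62 mean [589.  230.7]
plate n 510 c 581.8 227.2 size 86.6 109.2 ang 57.52 mean [579.4 224.2]
fence n 311 c 600.4 246.2 size 38.6 135.1 ang 57.18 mean [601.9 244.9]
slab n 2184 c 579.5 221.2 size 188.2 171.6 ang 57.28 mean [578.  216.9]
picktop n 125 c 436.1 -227.4 size 18.1 30.3 ang 6.26 mean [ 436.  -226.5]
racktop n 2430 c 443.2 -270.4 size 61.5 174.4 ang 7.33 mean [ 442.1 -285.6]
dishrim n 223 c 617.9 -101.8 size 68.1 60.7 ang 72.1 mean [ 618.4 -100.3]
jar n 166 c 437.9 -80.0 size 53.1 22.9 ang 79.56 mean [439.2 -80.4]
pick cloud z max [0.1777 0.1926 0.1934] meanxy top [ 0.4368 -0.2214]
handle stations [(0.15, [0.4362, -0.2248]), (0.165, [0.4363, -0.2253]), (0.18, [0.4359, -0.2243])]
```

Jig +x (the push direction n) is at 57.4°, so n=(.539,.842). The fence face middle is at about (.604,.264). The bar is at (.588,.231), skewed −17.7° to the fence. The pick is at (.4355,−.219) with its flats at about 7.35°, and the dish is at (.618,−.100).

I will grasp across the rack, with tool y at 7.35°, so the fingers miss the neighbours. Moving now.

send_rows(steps="1 0.0235 -0.0235 0.008 0 0 -0.119;1 0.0235 -0.0235 0.008 0 0 -0.119;1 0.0235 -0.0235 0.008 0 0 -0.119;1 0.0235 -0.0235 0.008 0 0 -0.119;1 0.0235 -0.0235 0.008 0 0 -0.119")

```text
clock: 0.52
eef_pos: [0.2426, 0.3653, 0.2712]
tool_rot: [0.413, 0.911, -0.0, -0.0]
ft_force: [0.2, -0.2, 0.6]
grip_width: 0.0855
grasp_force: 0.0
```

send_rows(steps="1 0.0235 -0.0235 0 0 0 -0.119;1 0.0235 -0.0235 0 0 0 -0.119;1 0.0235 -0.0235 0 0 0 -0.119;1 0.0235 -0.0235 0 0 0 -0.119;1 0.0235 -0.0235 0 0 0 -0.119")

```text
clock: 0.93
eef_pos: [0.3602, 0.2477, 0.2711]
tool_rot: [0.662, 0.749, -0.0, -0.0]
ft_force: [0.8, 0.0, 0.4]
grip_width: 0.0855
grasp_force: 0.0
```

send_rows(steps="1 0.005 -0.031 0 0 0 0;1 0.005 -0.031 0 0 0 0;1 0.005 -0.031 0 0 0 0;1 0.005 -0.031 0 0 0 0;1 0.005 -0.031 0 0 0 0")

```text
clock: 1.35
eef_pos: [0.3842, 0.0927, 0.271]
tool_rot: [0.66, 0.751, -0.0, -0.0]
ft_force: [0.0, 0.1, -0.4]
grip_width: 0.085
grasp_force: 0.0
```

send_rows(steps="1 0.005 -0.031 0 0 0 0;1 0.005 -0.031 0 0 0 0;1 0.005 -0.031 0 0 0 0;1 0.005 -0.031 0 0 0 0;1 0.005 -0.031 0 0 0 0")

```text
clock: 1.77
eef_pos: [0.4092, -0.0623, 0.271]
tool_rot: [0.66, 0.751, -0.0, -0.0]
ft_force: [0.2, 0.8, 0.4]
grip_width: 0.0852
grasp_force: 0.0
```

send_rows(steps="1 0.0053 -0.0313 0 0 0 0;1 0.0053 -0.0313 0 0 0 0;1 0.0053 -0.0313 0 0 0 0;1 0.0052 -0.0313 0 0 0 0;1 0.0052 -0.0313 0 0 0 0")

```text
clock: 2.18
eef_pos: [0.4355, -0.2188, 0.2708]
tool_rot: [0.66, 0.751, -0.0, -0.0]
ft_force: [0.1, 0.1, -0.1]
grip_width: 0.0855
grasp_force: 0.0
```

Run:
```python
from h import *
c=grab('side');save('s2',cv2.resize(c['frame'][180:380,150:390],(800,600),interpolation=cv2.INTER_CUBIC));print(get_obs()['eef_pos'])
```

```text
[ 0.43662711 -0.22388181  0.27036683]
```

View pics/s2.png

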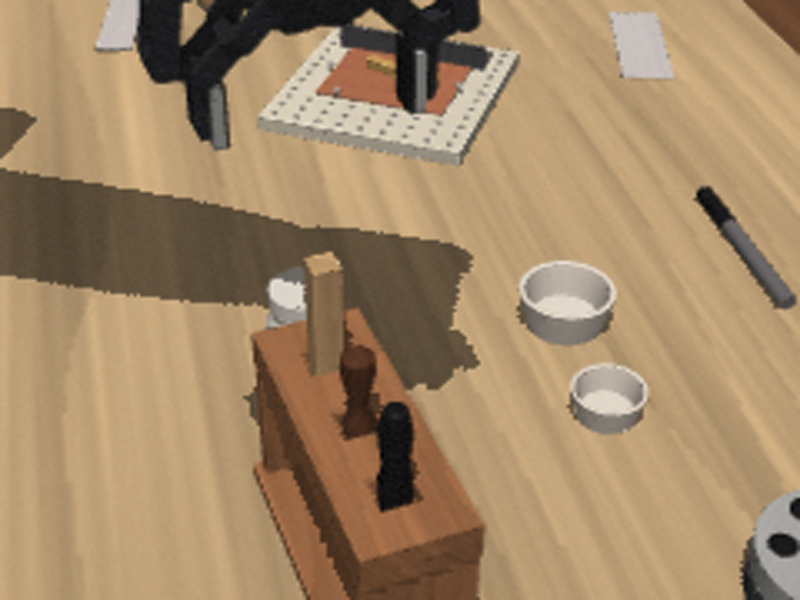

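The picture shows the open fingers at (210,110) and (420,80), straddling the pick handle at (325,310). The neighbours are on the line across the grasp, so I can descend.

send_rows(steps="1 0 0 0 0 0 0;1 0 0 -0.02 0 0 0;1 0 0 -0.025 0 0 0;1 0 0 -0.025 0 0 0;1 0 0 -0.02 0 0 0")

```text
clock: 2.65
eef_pos: [0.4349, -0.2158, 0.1795]
tool_rot: [0.66, 0.752, -0.0, -0.001]
ft_force: [0.7, 0.9, 0.6]
grip_width: 0.0855
grasp_force: 0.0
```

send_rows(steps="1 0 0 -0.014 0 0 0;1 0 0 -0.01 0 0 0;1 0 0 -0.006 0 0 0;1 0 0 0 0 0 0;1 0 0 0 0 0 0")

```text
clock: 3.07
eef_pos: [0.4362, -0.217, 0.1517]
tool_rot: [0.66, 0.751, 0.0, 0.0]
ft_force: [-0.7, -0.1, 0.7]
grip_width: 0.0859
grasp_force: 0.0
```

send_rows(steps="1 -0.0005 -0.0015 0 0 0 0;0 0 0 0 0 0 0;-1 0 0 0 0 0 0;-1 0 0 0 0 0 0;-1 0 0 0 0 0 0")

```text
clock: 3.48
eef_pos: [0.4355, -0.2189, 0.1517]
tool_rot: [0.66, 0.751, 0.0, 0.0]
ft_force: [0.1, -0.1, 0.1]
grip_width: 0.0386
grasp_force: 0.0
```

send_rows(steps="-1 0 0 0 0 0 0;-1 0 0 0 0 0 0;-1 0 0 0 0 0 0;-1 0 0 0 0 0 0;-1 0 0 0 0 0 0")

```text
clock: 3.9
eef_pos: [0.4354, -0.2188, 0.1514]
tool_rot: [0.66, 0.751, -0.0, 0.0]
ft_force: [-0.0, 0.3, 0.8]
grip_width: 0.0152
grasp_force: 58.7
```

send_rows(steps="-1 0 0 0 0 0 0;-1 0 0 0 0 0 0;-1 0 0 0 0 0 0;-1 0 0 0 0 0 0;-1 0 0 0 0 0 0")

```text
clock: 4.32
eef_pos: [0.4354, -0.2188, 0.1514]
tool_rot: [0.66, 0.751, -0.0, 0.0]
ft_force: [0.1, -1.2, 2.4]
grip_width: 0.0152
grasp_force: 58.7
```

Gripped: width 15 mm, force 59 N. Lifting straight up 120 mm.

send_rows(steps="-1 0 0 0.008 0 0 0;-1 0 0 0.014 0 0 0;-1 0 0 0.014 0 0 0;-1 0 0 0.014 0 0 0;-1 0 0 0.014 0 0 0")

```text
clock: 4.73
eef_pos: [0.4353, -0.2186, 0.2161]
tool_rot: [0.66, 0.751, 0.0, -0.0]
ft_force: [1.2, -0.4, -1.3]
grip_width: 0.0152
grasp_force: 58.8
```

send_rows(steps="-1 0 0 0.014 0 0 0;-1 0 0 0.014 0 0 0;-1 0 0 0.014 0 0 0;-1 0 0 0.012 0 0 0;-1 0 0 0.006 0 0 0")

```text
clock: 5.15
eef_pos: [0.4359, -0.219, 0.2772]
tool_rot: [0.66, 0.751, 0.0, 0.001]
ft_force: [0.9, -0.0, -0.5]
grip_width: 0.0154
grasp_force: 58.8
```

send_rows(steps="-1 0 0 0 0 0 0;-1 0 0 0 0 0 0;-1 0 0 0 0 0 0;-1 0 0 0 0 0 0;-1 0 0 0 0 0 0")

```text
clock: 5.57
eef_pos: [0.435, -0.2186, 0.2745]
tool_rot: [0.66, 0.751, -0.0, -0.001]
ft_force: [-0.0, -0.4, -0.1]
grip_width: 0.0155
grasp_force: 58.8
```

Run:
```python
from h import *
t=grab('top');c=grab('side');save('s3',np.hstack([cv2.resize(c['frame'][170:350,170:350],(400,400),interpolation=cv2.INTER_CUBIC),cv2.resize(t['frame'][180:300,340:460],(400,400),interpolation=cv2.INTER_CUBIC)]))
```

```text
(no output)
```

View pics/s3.png

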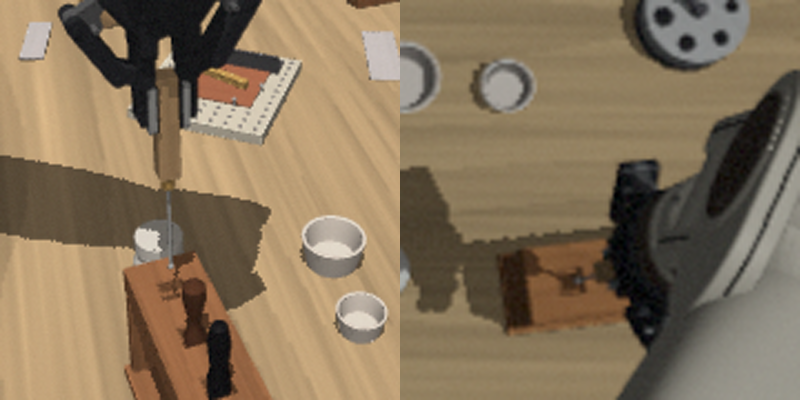

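The side crop shows the pick hanging vertical in the gripper, with the ferrule at (167,185) and the ball at about (170,267). The ball is clear above the rack, and both neighbours are untouched in their holes.

Run:
```python
from h import *
c=load('side');f=lambda u,v:(170+u*.45,170+v*.45)
print(get_obs()['eef_pos'].round(4),'ball',ray(c,*f(170,267),.1435).round(4),'ferrule',ray(c,*f(167,185),.229).round(4))
# fit where the ray passes y=-.2185
for n,(u,v) in dict(ball=(170,267),fer=(167,185),hbot=(167,180)).items():
  for h in(.13,.14,.15,.22,.23,.24):
    p=ray(c,*f(u,v),h)
    if abs(p[1]+.2185)<.012: print(n,h,p.round(4))
```

```text
[ 0.4351 -0.2186  0.2748] ball [ 0.436  -0.2202  0.1435] ferrule [ 0.4344 -0.228   0.229 ]
ball 0.14 [ 0.4366 -0.2166  0.14  ]
ball 0.15 [ 0.4348 -0.227   0.15  ]
fer 0.22 [ 0.4363 -0.2168  0.22  ]
fer 0.23 [ 0.4341 -0.2292  0.23  ]
hbot 0.22 [ 0.4374 -0.2111  0.22  ]
hbot 0.23 [ 0.4352 -0.2236  0.23  ]
```

send_rows(steps="-1 0.01 0.006 0 0 0 0;-1 0.022 0.015 0 0 0 0;-1 0.027 0.018 0 0 0 0;-1 0.027 0.018 0 0 0 0;-1 0.027 0.018 0 0 0 0")

```text
clock: 6.08
eef_pos: [0.55, -0.1424, 0.2753]
tool_rot: [0.66, 0.751, 0.0, 0.0]
ft_force: [-0.0, -0.1, -1.0]
grip_width: 0.0152
grasp_force: 58.9
```

send_rows(steps="-1 0.027 0.018 0 0 0 0;-1 0.022 0.014 0 0 0 0;-1 0.015 0.008 0 0 0 0;-1 0.006 0.004 0 0 0 0;-1 0 0 0 0 0 0")

```text
clock: 6.5
eef_pos: [0.6196, -0.0981, 0.274]
tool_rot: [0.659, 0.752, -0.0, -0.001]
ft_force: [-0.2, -0.5, -0.1]
grip_width: 0.015
grasp_force: 58.8
```

send_rows(steps="-1 0 0 0 0 0 0;-1 0 0 -0.01 0 0 0;-1 0 0 -0.02 0 0 0;-1 0 0 -0.02 0 0 0;-1 0 0 -0.016 0 0 0")

```text
clock: 6.92
eef_pos: [0.6169, -0.1009, 0.2087]
tool_rot: [0.661, 0.751, -0.0, -0.0]
ft_force: [0.4, -0.1, -1.4]
grip_width: 0.0154
grasp_force: 58.8
```

send_rows(steps="-1 0 0 -0.008 0 0 0;-1 0 0 0 0 0 0;-1 0 0 0 0 0 0;-1 0 0 0 0 0 0;-1 0 0 0 0 0 0")

```text
clock: 7.33
eef_pos: [0.6191, -0.1001, 0.2031]
tool_rot: [0.66, 0.751, 0.001, 0.001]
ft_force: [0.4, 0.2, -0.4]
grip_width: 0.0151
grasp_force: 58.8
```

Run:
```python
from h import *
c=grab('side');save('s4',cv2.resize(c['frame'][190:310,250:410],(800,600),interpolation=cv2.INTER_CUBIC));print(get_obs()['eef_pos'])
```

```text
[ 0.61906812 -0.09999583  0.20286754]
```

View pics/s4.png

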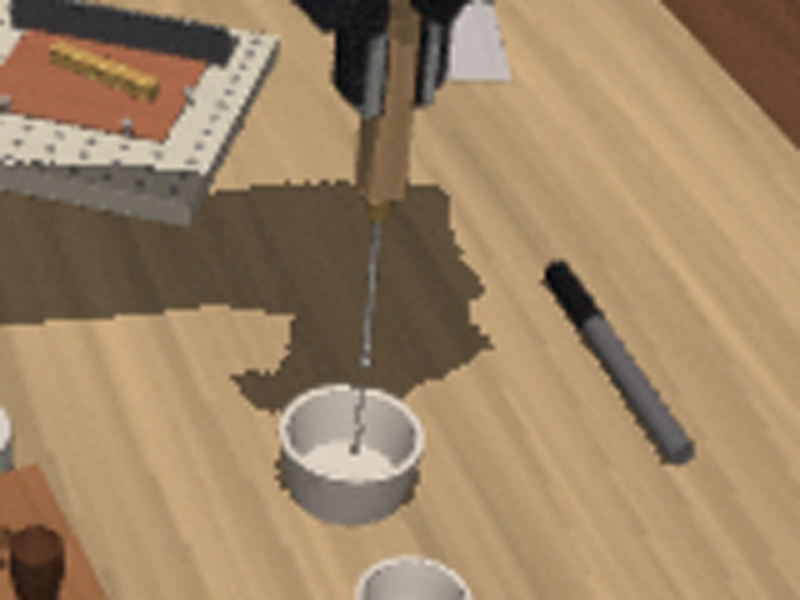

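The ball is at (366,360), above the dish mouth centred at about (352,435), with its reflection or shadow inside. I will check the ball's position numerically.

Run:
```python
from h import *
c=load('side');f=lambda u,v:(250+u*.2,190+v*.2)
for h in(.066,.071,.076):print(h,'ball',ray(c,*f(366,359),h).round(4))
print('ferr',ray(c,*f(378,205),.158).round(4),'rim',ray(c,*f(352,432),.032).round(4), ray(c,*f(280,432),.032).round(4), ray(c,*f(424,438),.032).round(4))
```

```text
0.066 ball [ 0.6255 -0.093   0.066 ]
0.071 ball [ 0.6231 -0.0987  0.071 ]
0.076 ball [ 0.6207 -0.1043  0.076 ]
ferr [ 0.618  -0.1075  0.158 ] rim [ 0.6193 -0.0999  0.032 ] [ 0.589  -0.0925  0.032 ] [ 0.6483 -0.1109  0.032 ]
```

The ball is within 4 mm of the dish axis. Dipping 56 mm, then coming out.

send_rows(steps="-1 -0.002 0 -0.01 0 0 0;-1 0 0 -0.015 0 0 0;-1 0 0 -0.015 0 0 0;-1 0 0 -0.01 0 0 0;-1 0 0 -0.006 0 0 0")

```text
clock: 7.8
eef_pos: [0.616, -0.0997, 0.1443]
tool_rot: [0.66, 0.751, -0.0, -0.001]
ft_force: [-1.2, 0.2, -1.3]
grip_width: 0.0153
grasp_force: 58.8
```

send_rows(steps="-1 0 0 0 0 0 0;-1 0 0 0 0 0 0;-1 0 0 0 0 0 0;-1 0 0 0 0 0 0;-1 0 0 0.006 0 0 0")

```text
clock: 8.22
eef_pos: [0.616, -0.0997, 0.1511]
tool_rot: [0.66, 0.751, -0.0, -0.0]
ft_force: [-1.0, -0.7, -0.9]
grip_width: 0.0152
grasp_force: 58.8
```

send_rows(steps="-1 0 0 0.012 0 0 0;-1 0 0 0.015 0 0 0;-1 0 0 0.015 0 0 0;-1 0 0 0.014 0 0 0;-1 0 0 0 0 0 0")

```text
clock: 8.63
eef_pos: [0.6184, -0.1001, 0.212]
tool_rot: [0.66, 0.751, 0.002, 0.003]
ft_force: [1.4, 0.1, 0.5]
grip_width: 0.015
grasp_force: 58.8
```

send_rows(steps="-1 0 0.01 0 0 0 0.109;-1 -0.003 0.02 0 0 0 0.109;-1 -0.004 0.029 0 0 0 0.109;-1 -0.004 0.029 0 0 0 0.109;-1 -0.004 0.029 0 0 0 0.109")

```text
clock: 9.05
eef_pos: [0.601, 0.018, 0.207]
tool_rot: [0.432, 0.902, -0.0, -0.0]
ft_force: [0.8, 0.8, -0.6]
grip_width: 0.0154
grasp_force: 58.7
```

send_rows(steps="-1 -0.004 0.029 0 0 0 0.109;-1 -0.004 0.029 0 0 0 0.109;-1 -0.004 0.029 0 0 0 0.109;-1 -0.004 0.029 0 0 0 0;-1 -0.004 0.029 0 0 0 0")

```text
clock: 9.47
eef_pos: [0.5809, 0.1636, 0.2071]
tool_rot: [0.281, 0.96, -0.0, 0.0]
ft_force: [0.7, 0.1, -1.8]
grip_width: 0.015
grasp_force: 58.7
```

send_rows(steps="-1 -0.004 0.025 0 0 0 0;-1 -0.003 0.018 0 0 0 0;-1 -0.002 0.008 0 0 0 0;-1 0 0 0 0 0 0;-1 0 0 0 0 0 0")

```text
clock: 9.88
eef_pos: [0.5722, 0.2129, 0.207]
tool_rot: [0.281, 0.96, -0.0, -0.0]
ft_force: [-0.1, -0.8, -0.5]
grip_width: 0.0152
grasp_force: 58.7
```

Run:
```python
from h import *
grab('top');c=grab('side');save('s5',cv2.resize(c['frame'][150:240,220:340],(800,600),interpolation=cv2.INTER_CUBIC));o=get_obs();print(o['eef_pos'],o['joint_pos'].round(2))
```

```text
[0.57259345 0.21193686 0.20723996] [ 0.35  0.47  0.28  1.38 -0.    0.93]
```

View pics/s5.png

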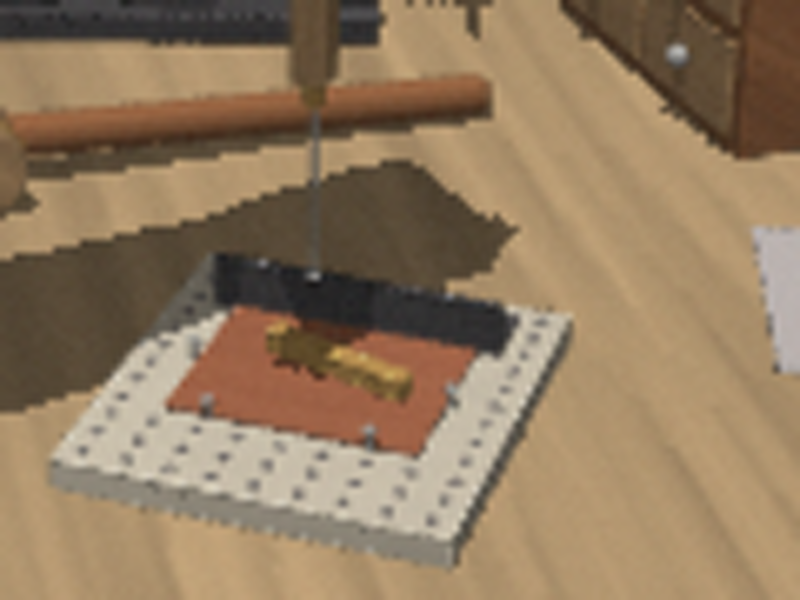

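The ball is at (314,276), hovering above the plate in front of the fence and on the robot's side. The bar is unmoved at (340,360).

Run:
```python
from h import *
c=load('side');f=lambda u,v:(220+u*.15,150+v*.15)
for h in(.072,.076,.08):print(h,'ball',ray(c,*f(314,276),h).round(4))
for h in(.155,.163):print('ferr',ray(c,*f(315,92),h).round(4))
# z from range at ball
W=pts(c);print(W[188:194,266:269].round(3).tolist())
```

```text
0.072 ball [0.576  0.2155 0.072 ]
0.076 ball [0.5744 0.2088 0.076 ]
0.08 ball [0.5728 0.2021 0.08  ]
ferr [0.576  0.2147 0.155 ]
ferr [0.5722 0.199  0.163 ]
[[[0.607, 0.36, -0.002], [0.574, 0.208, 0.087], [0.613, 0.357, -0.0]], [[0.606, 0.356, -0.003], [0.576, 0.215, 0.08], [0.613, 0.356, -0.004]], [[0.589, 0.281, 0.038], [0.575, 0.211, 0.079], [0.611, 0.348, -0.002]], [[0.573, 0.214, 0.075], [0.574, 0.209, 0.077], [0.592, 0.271, 0.04]], [[0.588, 0.28, 0.032], [0.589, 0.271, 0.037], [0.592, 0.271, 0.036]], [[nan, nan, nan], [0.59, 0.273, 0.032], [0.592, 0.27, 0.034]]]
```

Ball offset from the TCP is (+.002,0,−.132). I will descend 52 mm, shifting 4 mm towards the −t side, and then start the slide along n.

send_rows(steps="-1 0.003 -0.002 -0.008 0 0 0;-1 0 0 -0.014 0 0 0;-1 0 0 -0.014 0 0 0;-1 0 0 -0.01 0 0 0;-1 0 0 -0.006 0 0 0")

```text
clock: 10.4
eef_pos: [0.5748, 0.2098, 0.1532]
tool_rot: [0.282, 0.959, -0.001, -0.001]
ft_force: [-0.7, -0.4, -1.5]
grip_width: 0.0153
grasp_force: 58.7
```

send_rows(steps="-1 0 0 0 0 0 0;-1 0 0 0 0 0 0;-1 0 0 0 0 0 0;-1 0 0 0 0 0 0;-1 0 0 0 0 0 0")

```text
clock: 10.82
eef_pos: [0.5759, 0.2115, 0.1562]
tool_rot: [0.281, 0.96, 0.0, 0.001]
ft_force: [0.4, 0.7, -1.0]
grip_width: 0.0151
grasp_force: 58.7
```

Run:
```python
from h import *
c=grab('side');save('s6',cv2.resize(c['frame'][180:240,225:305],(800,600),interpolation=cv2.INTER_CUBIC));o=get_obs();print(o['eef_pos'],o['ft_force'])
```

```text
[0.57578285 0.21147229 0.1560825 ] [-0.0914276  -0.19916708 -0.66287693]
```

View pics/s6.png

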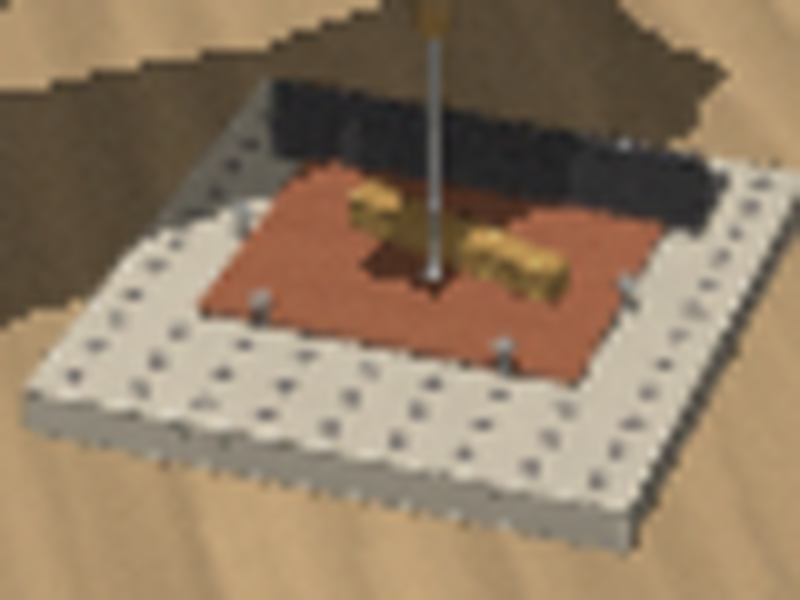

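The ball at (433,272) floats just above the plate, on the near side of the bar, which spans (350,200) to (568,275). A push along n would land near the bar's middle. I will shift 5 mm towards −t, so that the skew comes out, lower 2 mm and slide.

send_rows(steps="-1 0.0042 -0.0027 -0.002 0 0 0;-1 0.001 0.0016 0 0 0 0;-1 0.0016 0.0025 0 0 0 0;-1 0.0016 0.0025 0 0 0 0;-1 0.0016 0.0025 0 0 0 0")

```text
clock: 11.28
eef_pos: [0.5856, 0.218, 0.1533]
tool_rot: [0.281, 0.96, 0.0, -0.0]
ft_force: [-0.7, -0.4, -0.6]
grip_width: 0.0151
grasp_force: 58.7
```

send_rows(steps="-1 0.0016 0.0025 0 0 0 0;-1 0.0016 0.0025 0 0 0 0;-1 0.0016 0.0025 0 0 0 0;-1 0.0016 0.0025 0 0 0 0;-1 0.0016 0.0025 0 0 0 0")

```text
clock: 11.7
eef_pos: [0.5935, 0.2304, 0.1532]
tool_rot: [0.281, 0.96, -0.0, -0.0]
ft_force: [-0.7, 0.1, -0.2]
grip_width: 0.015
grasp_force: 58.8
```

send_rows(steps="-1 0.0016 0.0025 0 0 0 0;-1 0.0016 0.0025 0 0 0 0;-1 0.0016 0.0025 0 0 0 0;-1 0 0 0 0 0 0;-1 0 0 0 0 0 0")

```text
clock: 12.12
eef_pos: [0.5983, 0.2379, 0.1533]
tool_rot: [0.281, 0.96, 0.0, 0.0]
ft_force: [0.5, -0.2, -0.5]
grip_width: 0.0152
grasp_force: 58.8
```

```bash
cat > look.py <<'E'
from meas import *
import sys
def bar(n):
    c=grab(n);W=pts(c);f=cv2.cvtColor(c['frame'],cv2.COLOR_RGB2HSV).astype(int);H,S,V=f[...,0],f[...,1],f[...,2]
    j=(np.hypot(W[...,0]-.585,W[...,1]-.23)<.1)&(H>15)&(H<32)&(S>100)&(W[...,2]>.012)&(W[...,2]<.05)
    try: return rect(c,j,.027 if n=='top' else .022,'bar '+n)
    except Exception as e: print(n,e)
c=[bar('side'),bar('top')]
o=get_obs();F=o['ft_force'];print(o['clock'],o['eef_pos'].round(4),F.round(2),'Fn',round(F[0]*.539+F[1]*.842,2))
if len(sys.argv)>1:
    s=load('side');save(sys.argv[1],cv2.resize(s['frame'][170:236,235:323],(800,600),interpolation=cv2.INTER_CUBIC))
E
python3 look.py s7
```

```text
bar side n 56 c 585.3 259.1 size 22.2 43.3 ang 48.09 mean [585.2 259. ]
top attempt to get argmax of an empty sequence
12.2167 [0.5982 0.2377 0.1533] [ 0.1   0.75 -0.13] Fn 0.69
```

View pics/s7.png

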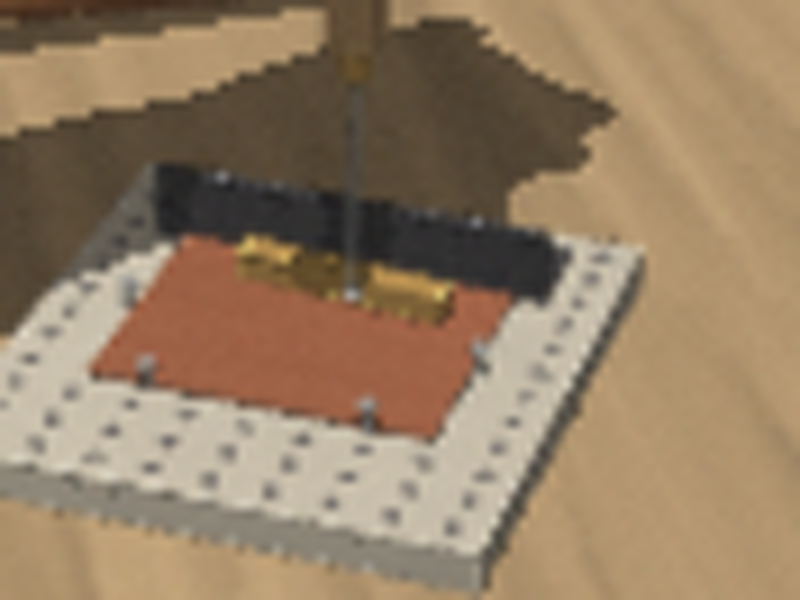

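The bar is now almost parallel to the fence and centred. It spans (237,250) to (452,305), with the ball at (352,295) at its middle and about 10 mm left to go. I will push on gently and watch the force.

send_rows(steps="-1 0.0011 0.0017 0 0 0 0;-1 0.0011 0.0017 0 0 0 0;-1 0.0011 0.0017 0 0 0 0;-1 0.0011 0.0017 0 0 0 0;-1 0 0 0 0 0 0")

```text
clock: 12.63
eef_pos: [0.6028, 0.2448, 0.1533]
tool_rot: [0.281, 0.96, 0.0, 0.0]
ft_force: [-1.1, -0.2, -0.1]
grip_width: 0.0153
grasp_force: 58.8
```

send_rows(steps="-1 0.0005 0.0008 0 0 0 0;-1 0.0005 0.0008 0 0 0 0;-1 0.0005 0.0008 0 0 0 0;-1 0.0005 0.0008 0 0 0 0;-1 0 0 0 0 0 0")

```text
clock: 13.05
eef_pos: [0.6047, 0.2478, 0.1533]
tool_rot: [0.281, 0.96, 0.0, 0.0]
ft_force: [1.0, -0.9, -1.1]
grip_width: 0.0154
grasp_force: 58.8
```

```bash
python3 look.py
```

```text
bar side n 57 c 588.8 266.1 size 23.9 38.9 ang 61.48 mean [589.8 265.8]
top attempt to get argmax of an empty sequence
13.15 [0.6046 0.2477 0.1533] [-0.81 -0.04 -1.09] Fn -0.47
```

send_rows(steps="-1 0.0005 0.0008 0 0 0 0;-1 0.0005 0.0008 0 0 0 0;-1 0.0005 0.0008 0 0 0 0;-1 0.0005 0.0008 0 0 0 0;-1 0 0 0 0 0 0")

```text
clock: 13.57
eef_pos: [0.6065, 0.2508, 0.1532]
tool_rot: [0.281, 0.96, -0.0, -0.0]
ft_force: [-0.7, -0.8, -0.1]
grip_width: 0.0151
grasp_force: 58.8
```

```bash
cat > force.py <<'E'
from h import *
F=[];T=[]
for i in range(14):
    camera('side');o=get_obs();F.append(o['ft_force']);T.append(o['ft_torque'])
F=np.array(F);T=np.array(T);n=np.array([.539,.842,0]);t=np.array([-.842,.539,0]);
print(o['clock'],o['eef_pos'].round(4),'F',F.mean(0).round(2),'Fn',(F@n).mean().round(2),'+-',((F@n).std()/14**.5).round(2),'Tn,Tt',(T@n).mean().round(3),(T@t).mean().round(3),((T@t).std()/14**.5).round(3))
E
python3 force.py; python3 look.py
```

```text
14.2667 [0.6065 0.2508 0.1533] F [-0.82 -0.98 -0.38] Fn -1.27 +- 0.11 Tn,Tt 0.023 0.435 0.006
bar side n 57 c 591.0 267.5 size 24.0 39.5 ang 58.77 mean [591.2 267.8]
top attempt to get argmax of an empty sequence
14.3667 [0.6065 0.2508 0.1533] [-1.02 -1.15 -1.07] Fn -1.52
```

send_rows(steps="-1 0.0005 0.0008 0 0 0 0;-1 0.0005 0.0008 0 0 0 0;-1 0.0005 0.0008 0 0 0 0;-1 0 0 0 0 0 0;-1 0 0 0 0 0 0")

```text
clock: 14.78
eef_pos: [0.6079, 0.253, 0.1532]
tool_rot: [0.281, 0.96, -0.0, -0.0]
ft_force: [-1.7, -1.4, 0.0]
grip_width: 0.015
grasp_force: 58.9
```

```bash
python3 force.py; python3 look.py
```

```text
15.4833 [0.608  0.2532 0.1532] F [-1.55 -2.24 -0.44] Fn -2.72 +- 0.14 Tn,Tt 0.006 0.916 0.01
bar side n 56 c 590.5 267.8 size 24.0 38.5 ang 58.77 mean [590.7 267.6]
top attempt to get argmax of an empty sequence
15.5833 [0.608  0.2532 0.1533] [-2.53 -2.91 -1.07] Fn -3.82
```

send_rows(steps="-1 0.0005 0.0008 0 0 0 0;-1 0.0005 0.0008 0 0 0 0;-1 0.0005 0.0008 0 0 0 0;-1 0.0005 0.0008 0 0 0 0;-1 0 0 0 0 0 0")

```text
clock: 16.0
eef_pos: [0.6098, 0.2562, 0.1531]
tool_rot: [0.281, 0.96, -0.001, -0.0]
ft_force: [-2.5, -4.0, 0.4]
grip_width: 0.0154
grasp_force: 58.9
```

```bash
python3 force.py; python3 look.py s8
```

```text
16.7 [0.61   0.2564 0.1532] F [-2.33 -3.82 -0.98] Fn -4.47 +- 0.15 Tn,Tt 0.007 1.565 0.012
bar side n 57 c 590.8 268.5 size 25.5 37.6 ang 61.46 mean [590.8 268. ]
top attempt to get argmax of an empty sequence
16.8 [0.61   0.2564 0.1532] [-3.44 -3.75 -1.09] Fn -5.01
```

View pics/s8.png

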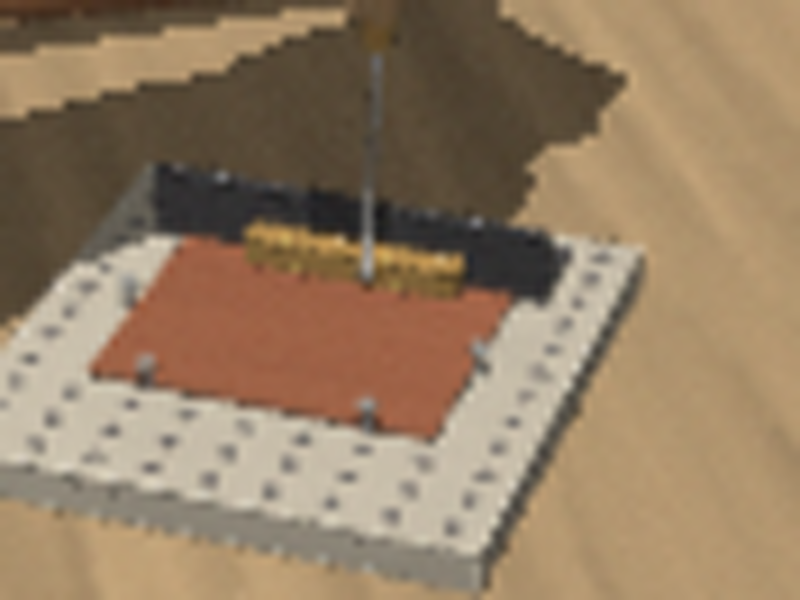

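The bar lies flush along the fence, from (245,240) to (463,280), and is centred on the plate. The ball presses at (367,275) with the wire slightly bent, at about 4.5 N. I will add 0.7 mm, hold, and hand in.

send_rows(steps="-1 0.0004 0.0006 0 0 0 0;-1 0 0 0 0 0 0;-1 0 0 0 0 0 0;-1 0 0 0 0 0 0;-1 0 0 0 0 0 0")

```text
clock: 17.22
eef_pos: [0.6104, 0.257, 0.1532]
tool_rot: [0.281, 0.96, -0.0, -0.0]
ft_force: [-3.4, -3.6, -1.8]
grip_width: 0.0152
grasp_force: 58.7
```

send_rows(steps="-1 0 0 0 0 0 0;-1 0 0 0 0 0 0;-1 0 0 0 0 0 0;-1 0 0 0 0 0 0;-1 0 0 0 0 0 0")

```text
clock: 17.63
eef_pos: [0.6104, 0.257, 0.1532]
tool_rot: [0.281, 0.96, -0.0, -0.0]
ft_force: [-2.3, -4.6, -2.3]
grip_width: 0.0152
grasp_force: 58.7
```

```bash
python3 force.py; python3 -c "
from workcell import *
print(job_done())"
```

```text
18.3333 [0.6104 0.257  0.1532] F [-2.86 -4.2  -1.64] Fn -5.08 +- 0.1 Tn,Tt 0.026 1.749 0.01
the job is handed in; nothing more can be done
None
```

I handed the job in at about 18 s with the dipped pick holding the bar flush along the fence and centred on the plate, pushing at a steady 5 N or so; the verdict was not shown.

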